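Centre the calibration weight on the letter scale

TASK

To calibrate the letter scale, its wobbly brass weight must stand in the middle: it now stands near the edge of the round pan. With light taps of the fingertips nudge it, always upright, to the middle of the pan, so that it stands centred in the printed ring and the hand is off it. Then press the scale's green button fully down and let it come up again. Do not grasp, lift or topple the weight, and leave the things around the scale where they are.

Things in the scene. Friction and masses are not known exactly. Their poses are not given: they have to be found in the camera images.
- brass_weight: slim brass weight with a knob, upright on the pan, 22 to 31 from its centre in any direction; foot 22 across, body 28 across from 8 to 28 above the foot, knob 18 across, 52 high, about 200 g; origin mid underside, z up. Pushed at 25 mm/s, fingertips 5 to 10 above the pan, it slides; pushed only above 15 it tips. Finger force over 8 N on it counts as a knock or grip (mm)
- pan_centre (a point): centre of the scale's round metal pan, on its upper face, 44 above the desk; the pan is a flat disc 90 across and 5 thick, without a rim and not moving, with a black printed ring 37 across and a dot at its centre (mm)
- letter_scale: white letter scale fixed on the desk; origin on the desk under the pan's centre, z up; its housing is a box 190 (x) by 126 (y), from x = -135 to +55, its top 28 above the desk; x points from the display end (towards the robot) to the pan end. Display and button lie at x = -105 (mm)
- scale_button_top (a point): middle of the top of the scale's green push button, 26 across, at x = -105, y = -36 of the letter scale, 49 above the desk, 9 above its grey collar (42 across), pressed straight down (mm)
- scale_button (a joint): travel of the green button, 0 = up, 0.005 m = fully down; it is sprung, 4 N press it fully down and it comes up by itself
- stapler: blue and black desk stapler, 34x140x53, lying on the left of the scale; origin under its middle, long axis y (sizes in mm); loose, to be left alone
- clip_tin: small round grey tin of paper clips, 70 across, 24 high, at the left rear of the scale; origin under its middle (sizes in mm); loose, to be left alone
- eraser: small white eraser in a blue sleeve, 20x42x12, at the left front of the scale; origin under its middle (sizes in mm); loose, to be left alone
- glue_stick: upright glue stick, red with white cap, 24 across, 92 high, on the right of the scale; origin under its middle (sizes in mm); loose, to be left alone
- battery: upright red and white battery, 15 across, 50 high, at the right front of the scale; origin under its middle (sizes in mm); loose, to be left alone

How it is judged:
By the outcome, as a careful person would: the job done as asked, in the order asked, and still so for the second after the job is handed in, with the robot touching nothing.
It also fails if it takes over 56 s, if anything falls off the work surface, if the arm or the gripper's body presses on something with over 40 N, if the wrist force passes 120 N, or if a joint passes its speed limit or range.

ROBOT

A 6-joint arm with a two-finger parallel gripper is mounted at the origin on a cart in front of the work surface, level with it; the furniture and walls round the work are solid. World frame = base frame: x ahead of the robot, y to its left, z up, the work surface at z = 0. Lengths are in m, angles in rad, forces in N, time in s.
With the tool pointing down it reaches from about 0.4 to 0.925 m from the base axis. Payload 3.4 kg.
Tool frame: the origin (TCP) lies midway between the tips of the shut fingers; the grasp point (between the pads) lies 19 mm behind it; z points along the fingers, y is the line along which they close (so a half turn about z gives the same grasp; the last joint's range is limited). The gripper opens to 85 mm and grips with 20 to 120 N. Pads are 22 mm wide; open, the fingers measure 114 mm over their backs; the gripper's body (76 mm by 85 mm) begins 54 mm behind the grasp point. The pads swing forward as they close: fully open they stand 13 mm farther back than shut.
Start: joints at [-1.315, 0.307, 1.506, -0, 1.328, -0.073], TCP at [0.186, -0.544, 0.231] pointing down, gripper open.
Joint ranges: [-3.12, 3.12], [-1.05, 2.28], [0.14, 2.33], [-1.42, 4.57], [0.1, 2.73], [-2.68, 2.68]. Speed limits (rad/s): [2.57, 2.57, 3.14, 3.14, 3.14, 3.14].

INTERFACE

Orientations are given as a 3x3 rotation matrix whose columns are the frame's x, y, z axes.
In Python, from station import sensors, snapshot, get_calibration, bot gives the robot as it stands. The module is installed in compiled form; this text tells all that it offers.
- The arm moves only by the shell command python3 -m crank 'ROWS' [FORCE]. ROWS is JSON, a list of rows, each a list of 3 entries, a list of its own where there are three numbers: the shift along the world's x, y, z in units of 40 mm (1.0 is 40 mm), then the turn, a rotation vector about the world's x, y, z in units of 6 degrees (1.0 is 6 degrees), then the opening, from 0 (shut) to 1 (fully open). A call has exactly 10 rows; each row is the pose to reach, as a shift and turn from the pose commanded when the call began; what a row does not reach only later rows make up. A row lasts 1/10 s, in which the tool goes at most 50 mm and 8.59 degrees, less where a joint would pass 70% of its speed; a pose out of reach is approached as far as the arm can. A call with a gripper value outside its range is refused whole. The fingers move at their own pace and stop on an object; FORCE is the grip in N (left out, the last holds). Time passes only in rows, so rows that repeat a pose let the fingers close, or fill a call up. It gives the time, the measured TCP pose, the force, the opening and the grip force at its end, in the units of the state.
- sensors.observe(): the state, without advancing time (a new reading comes with each control period).
- snapshot(name): name is "scene" or "side" or "wrist"; returns (picture, depth): 384x512x3 uint8, red, green, blue; 384x512 float32, m along the optical axis (not along the pixel's ray), 0 where there is no reading.
- get_calibration(name): a dict with "fovy" (degrees; the focal length in pixels is half the picture's height over the tangent of half this angle, whatever the lens; pixels are square), "cx", "cy" (the principal point, pixels), "rvec" (rotation vector, rad) and "tvec" (3), from world to camera coordinates, as OpenCV has them; the wrist camera has in their place "T_tool_cam" (4x4, takes a point from camera to tool coordinates, whose origin is the TCP and whose axes are the flange's). Camera axes: x right, y down, z forward; pixel columns grow to the right and rows downward; lengths in m; the calibration is good to about 2 mm. A picture is of the moment at which its call begins: read the wrist's pose just before it. get_calibration takes no time and is no camera call.
- bot.finish_job(): hands the job in; it is judged then, once.
The state is a dict: "time_s": time; "joints": joint angles; "qvel": joint speeds; "joint_efforts": joint torques, N m; "tool_pos": TCP position; "ee_rot": TCP orientation; "ft_force": force on the tool from outside, world axes, zero at the start; "wrist_torque": the same for the moment, N m; "gripper_width": finger opening in m; "gripper_force": force on a finger pad.
Only numpy, scipy, OpenCV 4.12 (cv2) and the standard library are available. Lean on these libraries where they do the work, as an engineer would, in place of code of your own. Each camera call takes 0.05 s, during which the arm holds its last target. There are 200 camera calls.

## Working session

There is one attempt and no reset: what is moved stays moved. The work goes in short steps, Python scripts to look and compute and a shell command to move; the robot and the scene stay as the last step left them, time stands still between calls to the robot, and variables do not carry over. Pictures are saved under pics/ and viewed, at most 13 in all, crops included, and the job is handed in when it is done.

```bash
mkdir -p pics
cat > h.py <<'E'
import numpy as np, cv2
from station import sensors, snapshot, get_calibration, bot
def cam(name,st=None):
    c=get_calibration(name); f=192/np.tan(np.radians(c["fovy"])/2)
    if "rvec" in c:
        R=cv2.Rodrigues(np.array(c["rvec"],float))[0]; t=np.array(c["tvec"],float).ravel()
        return f,c["cx"],c["cy"],R.T,-R.T@t
    T=np.array(c["T_tool_cam"]); Rw=np.array(st["ee_rot"])
    return f,c["cx"],c["cy"],Rw@T[:3,:3],Rw@T[:3,3]+np.array(st["tool_pos"])
def onplane(C,u,v,z):
    f,cx,cy,R,o=C; d=R@np.array([(u-cx)/f,(v-cy)/f,1]); return o+d*(z-o[2])/d[2]
def proj(C,p):
    f,cx,cy,R,o=C; q=R.T@(np.array(p)-o); return [f*q[0]/q[2]+cx,f*q[1]/q[2]+cy]
def save(img,fn,crop=None,k=1):
    if crop: u0,v0,u1,v1=crop; img=img[v0:v1,u0:u1]
    img=cv2.resize(img,None,fx=k,fy=k,interpolation=cv2.INTER_CUBIC)
    cv2.imwrite("pics/"+fn,img[:,:,::-1])
E
python3 - <<'E'
from h import *
s=sensors.observe(); print(s["tool_pos"],s["ee_rot"],s["gripper_width"])
for n in("scene","side"):
    p,d=snapshot(n); np.save(n+"0.npy",p); np.save(n+"0d.npy",d)
    C=cam(n); print(n,C[0],C[4],C[3][:,2])
a=np.vstack([np.load("scene0.npy"),np.load("side0.npy")]); save(a,"a.png",None,0.78)
E
```

```text
[ 0.18546719 -0.54354832  0.23038136] [[ 9.46433096e-01  3.22899603e-01 -4.91179466e-04]
 [ 3.22899934e-01 -9.46431098e-01  1.95158086e-03]
 [ 1.65297162e-04 -2.00564253e-03 -9.99997975e-01]] 0.08530820037788413
scene 457.43331965634667 [0.10363377 0.67826465 0.63469458] [ 0.49838912 -0.63496359 -0.59027919]
side 470.1997539356448 [ 0.58894388 -0.70104266  0.57767586] [-0.02035965  0.81984614 -0.5722218 ]
```

View pics/a.png

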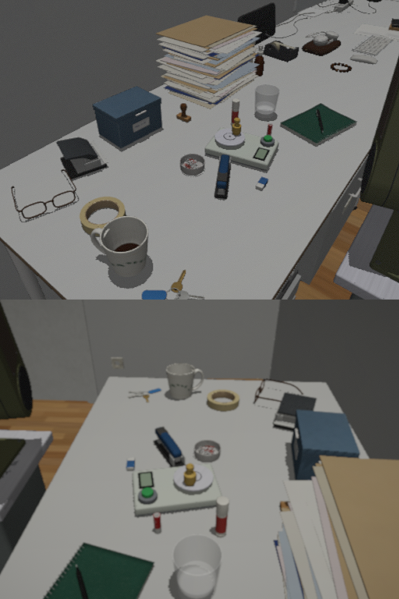

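The scale is near scene pixel (310,187) and side pixel (228,240). The brass weight stands on the pan, with the green button at the display end. I'll enlarge both.

Run:
```python
from h import *
a=np.load("scene0.npy")[110:260,230:380]; b=np.load("side0.npy")[155:305,155:305]
save(np.hstack([a,b]),"b.png",None,2.66)
```

```text
(no output)
```

View pics/b.png

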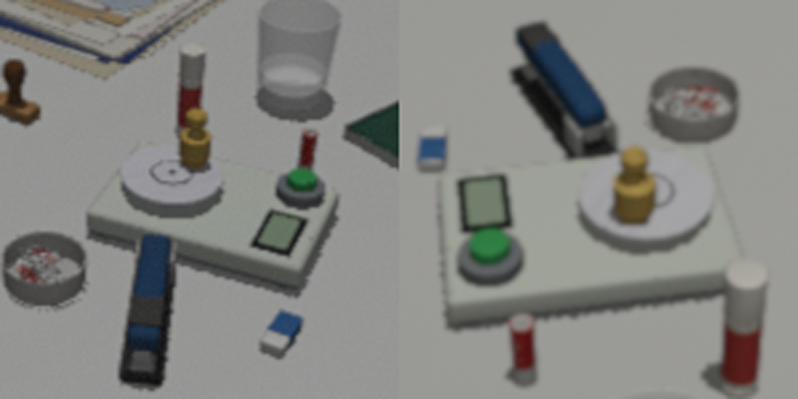

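The left crop (scene) shows the dot at crop (171,172), the weight's foot at about (196,164) and the button at (301,178). The right crop (side) shows the pan centre at about (646,193), the foot at (633,216) and the button at (490,242). The weight stands on the robot's side of the pan, to the right.

Run:
```python
from h import *
S=cam("scene");D=cam("side")
s=lambda u,v,z:onplane(S,u/2.66+230,v/2.66+110,z).round(4)
d=lambda u,v,z:onplane(D,(u-399)/2.66+155,v/2.66+155,z).round(4)
print("pan",s(171,172,.044),d(646,193,.044))
print("foot",s(196,164,.044),d(633,216,.044)); print("knobtop",s(197,112,.094),d(634,150,.094))
print("btn",s(301,176,.049),d(490,239,.049))
print("glue top",s(192,48,.092),d(746,270,.092)); print("batt",s(310,133,.05),d(522,320,.05))
print("stapler ends",s(158,240,.05),s(143,365,.03))
```

```text
pan [ 0.5625 -0.0722  0.044 ] [ 0.564  -0.0711  0.044 ]
foot [ 0.5521 -0.096   0.044 ] [ 0.5567 -0.0942  0.044 ]
knobtop [ 0.5567 -0.0986  0.094 ] [ 0.5571 -0.0892  0.094 ]
btn [ 0.4673 -0.1285  0.049 ] [ 0.4695 -0.1257  0.049 ]
glue top [ 0.6239 -0.1958  0.092 ] [ 0.6247 -0.1909  0.092 ]
batt [ 0.4936 -0.193   0.05  ] [ 0.4981 -0.1941  0.05  ]
stapler ends [0.5127 0.0223 0.05  ] [0.4518 0.1303 0.03  ]
```

Run:
```python
from h import *
print(np.array(get_calibration("wrist")["T_tool_cam"]).round(3),get_calibration("wrist")["fovy"])
```

```text
[[ 0.    -0.951 -0.309  0.079]
 [ 1.    -0.     0.001  0.   ]
 [-0.001 -0.309  0.951 -0.142]
 [ 0.     0.     0.     1.   ]] 71.21971580915574
```

```bash
python3 -m crank '[[[1,1,0],[0,0,1],1],[[2,2.2,0],[0,0,2],0.18],[[3,3.3,0],[0,0,3],0.18],[[3.9,4.4,0],[0,0,4],0.18],[[4.7,5.3,0],[0,0,5],0.18],[[5.5,6.2,0],[0,0,6],0.18],[[6.3,7.1,0],[0,0,7],0.18],[[7.1,8,0],[0,0,8],0.18],[[7.9,8.9,0],[0,0,9],0.18],[[8.5,9.8,-0.4],[0,0,9],0.18]]' 20
python3 -m crank '[[[0.4,0.5,-0.2],[0,0,0],0.18],[[0.6,0.8,-0.35],[0,0,0],0.18],[[0.6,0.8,-0.35],[0,0,0],0.18],[[0.6,0.8,-0.35],[0,0,0],0.18],[[0.6,0.8,-0.35],[0,0,0],0.18],[[0.6,0.8,-0.35],[0,0,0],0.18],[[0.6,0.8,-0.35],[0,0,0],0.18],[[0.6,0.8,-0.35],[0,0,0],0.18],[[0.6,0.8,-0.35],[0,0,0],0.18],[[0.6,0.8,-0.35],[0,0,0],0.18]]'
python3 - <<'E'
from h import *
import pickle
s=sensors.observe(); p,d=snapshot("wrist"); pickle.dump((s,p,d),open("w1.pkl","wb"))
C=cam("wrist",s)
for q in([.563,-.0716,.044],[.556,-.095,.044],[.468,-.127,.049],s["tool_pos"]): print(proj(C,q))
save(p,"c.png",None,1.5)
E
```

```text
time_s: 1.1
tool_pos: [0.5158, -0.1675, 0.2211]
ee_rot: [[0.293, 0.956, 0.003], [0.956, -0.293, -0.002], [-0.0, 0.004, -1.0]]
ft_force: [1.2, -1.2, -0.4]
gripper_width: 0.0151
gripper_force: 0.0
time_s: 2.1
tool_pos: [0.5373, -0.1368, 0.2061]
ee_rot: [[0.295, 0.955, 0.0], [0.955, -0.295, -0.0], [-0.0, 0.0, -1.0]]
ft_force: [0.0, 0.7, 0.4]
gripper_width: 0.015
gripper_force: 0.0
[np.float64(263.0242217783929), np.float64(110.6691937799634)]
[np.float64(263.0962177457661), np.float64(133.42372120254373)]
[np.float64(198.85667676323442), np.float64(183.16914957276657)]
[np.float64(258.3823195353642), np.float64(241.5213509011992)]
```

View pics/c.png

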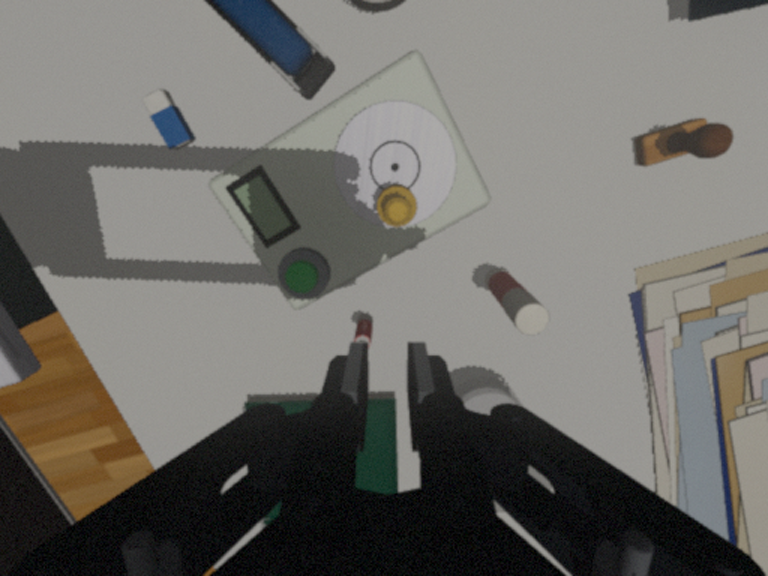

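The wrist view shows the dot at (394.5,167) in the 1.5x picture, the knob top at about (398,209), the body disc centred near (396,205) and the button at (302,277).

Run:
```python
from h import *
import pickle
s,p,d=pickle.load(open("w1.pkl","rb")); C=cam("wrist",s)
hsv=cv2.cvtColor(p,cv2.COLOR_RGB2HSV); m=((hsv[...,0]>12)&(hsv[...,0]<32)&(hsv[...,1]>120)).astype(np.uint8); m[:,:240]=0;m[:115]=0;m[160:]=0;m[:,300:]=0
ys,xs=np.nonzero(m);print("brass bbox",xs.min(),xs.max(),ys.min(),ys.max())
for z,c in((.072,((xs.min()+xs.max()+1)/2,136)),(.096,(398/1.5,209/1.5)),(.072,(396/1.5,204/1.5))): print("w",onplane(C,*c,z))
print("pan",onplane(C,394.5/1.5,167/1.5,.044),"btn",onplane(C,302/1.5,277/1.5,.049))
save(p,"d.png",(215,60,315,160),6)
```

```text
brass bbox 252 276 124 149
w [ 0.55702958 -0.09478563  0.072     ]
w [ 0.55718718 -0.0950415   0.096     ]
w [ 0.55654326 -0.09463535  0.072     ]
pan [ 0.56277328 -0.07225775  0.044     ] btn [ 0.47010422 -0.1295612   0.049     ]
```

View pics/d.png

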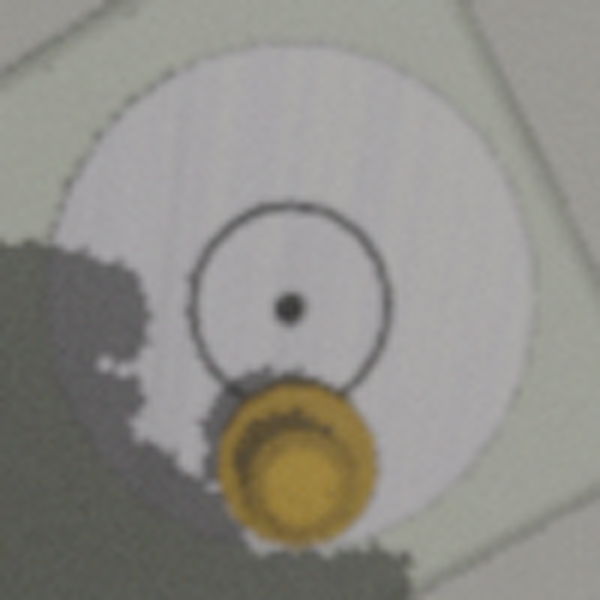

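The weight is at about (0.557,-0.095) and the pan centre at (0.5628,-0.0723), so the push is 23 mm heading 75.5°. I'll descend 40 mm behind the weight.

```bash
python3 -m crank '[[[0.1,0.05,-0.6],[0,0,0.2],0.18],[[0.24,0.08,-1.3],[0,0,0.45],0.18],[[0.24,0.08,-2],[0,0,0.45],0.18],[[0.24,0.08,-2.6],[0,0,0.45],0.18],[[0.24,0.08,-3.1],[0,0,0.45],0.18],[[0.24,0.08,-3.5],[0,0,0.45],0.18],[[0.24,0.08,-3.75],[0,0,0.45],0.18],[[0.24,0.08,-3.9],[0,0,0.45],0.18],[[0.24,0.08,-3.9],[0,0,0.45],0.18],[[0.24,0.08,-3.9],[0,0,0.45],0.18]]'
python3 - <<'E'
from h import *
import pickle
s=sensors.observe(); p,d=snapshot("wrist"); pickle.dump((s,p,d),open("w2.pkl","wb"))
save(p,"e.png",(140,80,390,330),2.4)
E
```

```text
time_s: 3.15
tool_pos: [0.5475, -0.1336, 0.0506]
ee_rot: [[0.25, 0.968, 0.001], [0.968, -0.25, -0.0], [-0.0, 0.001, -1.0]]
ft_force: [-0.7, 0.0, 0.9]
gripper_width: 0.0154
gripper_force: 0.0
```

View pics/e.png

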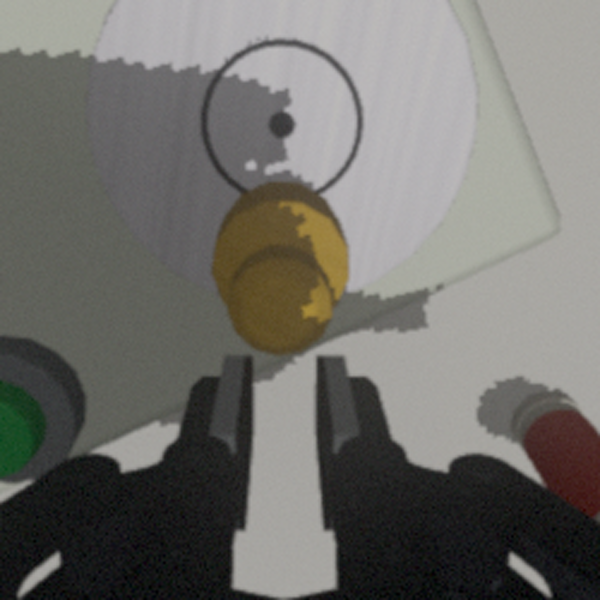

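The two fingertips straddle the push line through the weight (x≈281) and the dot (282), with the gap centre at 284.5. I'll push slowly in stages.

```bash
python3 -m crank '[[[0.005,0.06,-0.02],[0,0,0],0.18],[[0.02,0.12,-0.03],[0,0,0],0.18],[[0.035,0.18,-0.03],[0,0,0],0.18],[[0.05,0.24,-0.03],[0,0,0],0.18],[[0.065,0.3,-0.03],[0,0,0],0.18],[[0.08,0.36,-0.03],[0,0,0],0.18],[[0.095,0.42,-0.03],[0,0,0],0.18],[[0.11,0.48,-0.03],[0,0,0],0.18],[[0.125,0.54,-0.03],[0,0,0],0.18],[[0.14,0.6,-0.03],[0,0,0],0.18]]'
python3 - <<'E'
from h import *
import pickle
s=sensors.observe(); p,d=snapshot("wrist"); pickle.dump((s,p,d),open("w3.pkl","wb"))
save(p,"f.png",(140,80,390,330),2.4)
E
```

```text
time_s: 4.2
tool_pos: [0.5526, -0.1095, 0.0489]
ee_rot: [[0.25, 0.968, -0.0], [0.968, -0.25, -0.0], [-0.0, 0.0, -1.0]]
ft_force: [-1.1, -0.9, 1.0]
gripper_width: 0.0153
gripper_force: 0.7
```

View pics/f.png

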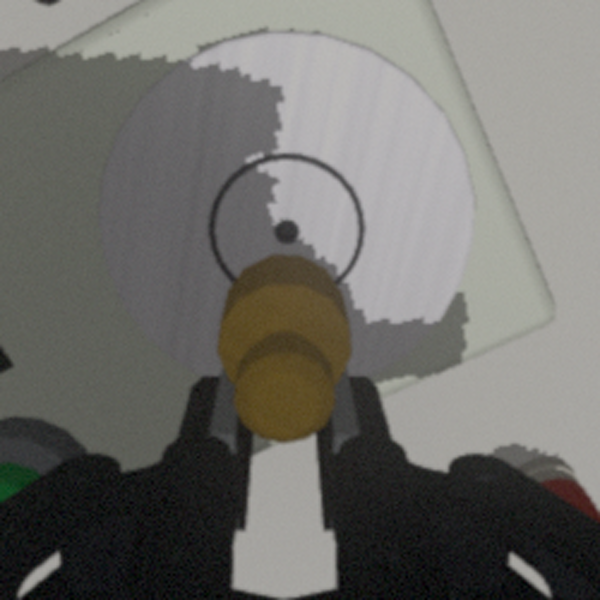

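The weight is in contact and upright: dot at (286,231), knob top centre at about (285,392), body disc centred near (285,348).

```bash
cat >> h.py <<'E'
def rep(f,dot,knob,off=(140,80),k=2.4,zk=.096,st=None):
    import pickle
    s,p,d=pickle.load(open(f,"rb")); C=cam("wrist",s); Rw=np.array(s["ee_rot"])
    g=lambda q,z:onplane(C,q[0]/k+off[0],q[1]/k+off[1],z)
    P=g(dot,.044);W=g(knob,zk);u=W-P;u[2]=0
    print(f,"P",P.round(4),"W",W.round(4),"W-P mm world",(u*1e3).round(1),"tool",(Rw.T@u*1e3).round(1),"W-TCP tool",(Rw.T@(W-s["tool_pos"])*1e3).round(1))
E
python3 - <<'E'
from h import *
rep("w2.pkl",(282,124),(282,301));rep("w3.pkl",(286,231),(285,392))
E
```

```text
w2.pkl P [ 0.5629 -0.0719  0.044 ] W [ 0.5573 -0.0938  0.096 ] W-P mm world [ -5.6 -21.9   0. ] tool [-22.6   0.    0. ] W-TCP tool [ 41.   -0.4 -45.4]
w3.pkl P [ 0.5628 -0.0719  0.044 ] W [ 0.559  -0.0849  0.096 ] W-P mm world [ -3.7 -13.    0. ] tool [-13.5  -0.4   0. ] W-TCP tool [ 25.4   0.1 -47.1]
```

```bash
python3 -m crank '[[[0.012,0.04,0],[0,0,0],0.18],[[0.026,0.09,0],[0,0,0],0.18],[[0.04,0.145,0],[0,0,0],0.18],[[0.054,0.2,0],[0,0,0],0.18],[[0.068,0.24,0],[0,0,0],0.18],[[0.074,0.265,0],[0,0,0],0.18],[[0.074,0.265,0],[0,0,0],0.18],[[0.074,0.265,0],[0,0,0],0.18],[[0.074,0.265,0],[0,0,0],0.18],[[0.074,0.265,0],[0,0,0],0.18]]'
python3 - <<'E'
from h import *
import pickle
s=sensors.observe(); p,d=snapshot("wrist"); pickle.dump((s,p,d),open("w4.pkl","wb"))
save(p,"g.png",(190,130,320,280),4)
E
```

```text
time_s: 5.25
tool_pos: [0.5556, -0.0987, 0.0488]
ee_rot: [[0.25, 0.968, -0.0], [0.968, -0.25, 0.0], [0.0, -0.0, -1.0]]
ft_force: [-0.2, 0.4, -0.4]
gripper_width: 0.0154
gripper_force: 0.1
```

View pics/g.png

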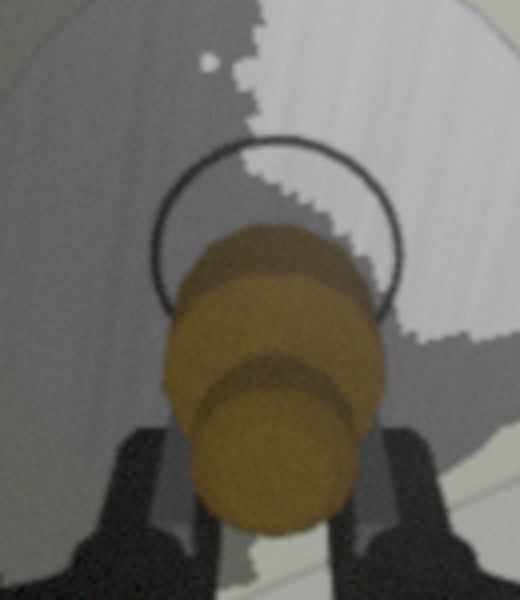

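The knob top is centred at (274,453) and the ring spans x 153–403 with its top at y 136. The weight is still short of the centre.

Run:
```python
from h import *
import pickle
rep("w4.pkl",(278,258),(274.5,453),(190,130),4)
s,p,d=pickle.load(open("w4.pkl","rb"));C=cam("wrist",s)
t=proj(C,[.5628,-.072,.044]);print("dot px",[(t[0]-190)*4,(t[1]-130)*4])
```

```text
w4.pkl P [ 0.5631 -0.0718  0.044 ] W [ 0.5619 -0.0741  0.096 ] W-P mm world [-1.2 -2.3  0. ] tool [-2.5 -0.6 -0. ] W-TCP tool [ 25.5   0.  -47.2]
dot px [np.float64(276.0141310479878), np.float64(259.76815693708625)]
```

```bash
python3 -m crank '[[[0.01,0.022,0],[0,0,0],0.18],[[0.019,0.043,0],[0,0,0],0.18],[[0.023,0.053,0],[0,0,0],0.18],[[0.023,0.053,0],[0,0,0],0.18],[[0.01,0,0],[0,0,0],0.18],[[-0.02,-0.12,0],[0,0,0],0.18],[[-0.06,-0.27,0],[0,0,0],0.18],[[-0.1,-0.42,0],[0,0,0],0.18],[[-0.14,-0.57,0],[0,0,0],0.18],[[-0.18,-0.72,0],[0,0,0],0.18]]'
python3 -m crank '[[[0,0,0.4],[0,0,0],0.18],[[0,0,0.9],[0,0,0],0.18],[[0,0,1.5],[0,0,0],0.18],[[0,0,2.1],[0,0,0],0.18],[[0,0,2.6],[0,0,0],0.18],[[0,0,2.9],[0,0,0],0.1],[[0,0,3],[0,0,0],0],[[0,0,3],[0,0,0],0],[[0,0,3],[0,0,0],0],[[0,0,3],[0,0,0],0]]'
python3 - <<'E'
from h import *
import pickle
s=sensors.observe(); p,d=snapshot("wrist"); pickle.dump((s,p,d),open("w5.pkl","wb"))
C=cam("wrist",s)
t=proj(C,[.5628,-.072,.044]);print("dot px",t)
u,v=int(t[0]),int(t[1]);print(u-50,v-50)
save(p,"i.png",(u-50,v-50,u+50,v+50),6)
E
```

```text
time_s: 6.3
tool_pos: [0.5482, -0.1284, 0.0488]
ee_rot: [[0.25, 0.968, 0.0], [0.968, -0.25, 0.0], [0.0, 0.0, -1.0]]
ft_force: [0.1, 0.2, -0.4]
gripper_width: 0.0151
gripper_force: 0.0
time_s: 7.3
tool_pos: [0.5475, -0.1274, 0.1676]
ee_rot: [[0.25, 0.968, -0.002], [0.968, -0.25, 0.001], [0.0, -0.002, -1.0]]
ft_force: [0.7, -0.1, 0.4]
gripper_width: 0.0001
gripper_force: 0.0
dot px [np.float64(259.54738162698186), np.float64(125.31702152675516)]
209 75
```

View pics/i.png

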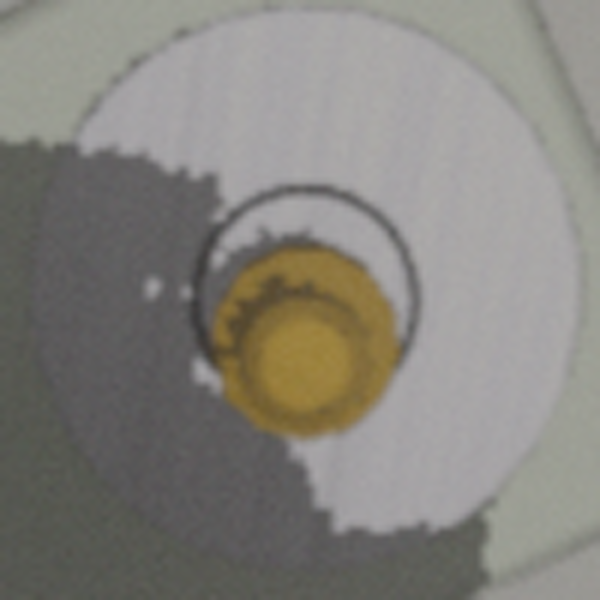

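The ring is centred at about (307,298), the body disc at about (307,342) and the knob top at about (304,361). The weight is upright and the hand is off it.

Run:
```python
from h import *
import pickle
s,p,d=pickle.load(open("w5.pkl","rb"));C=cam("wrist",s)
hsv=cv2.cvtColor(p,cv2.COLOR_RGB2HSV); m=((hsv[...,0]>10)&(hsv[...,0]<34)&(hsv[...,1]>100)).astype(np.uint8); mm=np.zeros_like(m); mm[100:160,230:290]=m[100:160,230:290]
c=max(cv2.findContours(mm,0,1)[0],key=cv2.contourArea); print("sil",cv2.boundingRect(c))
# predicted silhouette for weight standing at pan centre, and dot from the ring
def sil(W):
    P=[]
    for z0,z1,r in((0,.008,.011),(.008,.028,.014),(.05,.052,.009)):
        for z in(z0,z1):
            for a in np.linspace(0,6.28,60): P.append(proj(C,[W[0]+r*np.cos(a),W[1]+r*np.sin(a),.044+z]))
    h=np.array(P,np.float32); return h.min(0),h.max(0)
for e in((0,0),(.0,.001),(.001,0)): print(e,sil((.5628+e[0],-.072+e[1])))
rep("w5.pkl",(307,299),(304,361),(209,75),6); rep("w5.pkl",(307,299),(307,342),(209,75),6,.072)
```

```text
sil (245, 116, 31, 32)
(0, 0) (array([243.51035, 110.50792], dtype=float32), array([275.7701 , 144.17351], dtype=float32))
(0.0, 0.001) (array([243.20361 , 109.413506], dtype=float32), array([275.50476, 143.0738 ], dtype=float32))
(0.001, 0) (array([244.62144, 110.22614], dtype=float32), array([276.89297, 143.89072], dtype=float32))
w5.pkl P [ 0.5635 -0.0717  0.044 ] W [ 0.5619 -0.0752  0.096 ] W-P mm world [-1.6 -3.5  0. ] tool [-3.8 -0.6  0. ] W-TCP tool [54.1  1.1 71.6]
w5.pkl P [ 0.5635 -0.0717  0.044 ] W [ 0.5624 -0.0754  0.072 ] W-P mm world [-1.1 -3.7  0. ] tool [-3.9 -0.1 -0. ] W-TCP tool [54.1  1.6 95.6]
```

At rest it still stands about 3.8 mm short, because it leaned a little while being pushed. I'll do a second, lower tap along the same line.

```bash
python3 -m crank '[[[0,0,-0.3],[0,0,0],0.18],[[0,0,-0.8],[0,0,0],0.18],[[0,0,-1.4],[0,0,0],0.18],[[0,0,-2],[0,0,0],0.18],[[0,0,-2.5],[0,0,0],0.18],[[0,0,-2.8],[0,0,0],0.18],[[0,0,-2.95],[0,0,0],0.18],[[0,0,-3.03],[0,0,0],0.18],[[0.03,0.1,-3.03],[0,0,0],0.18],[[0.06,0.2,-3.03],[0,0,0],0.18]]'
python3 -m crank '[[[0.03,0.12,0],[0,0,0],0.18],[[0.06,0.24,0],[0,0,0],0.18],[[0.09,0.34,0],[0,0,0],0.18],[[0.11,0.42,0],[0,0,0],0.18],[[0.13,0.49,0],[0,0,0],0.18],[[0.145,0.55,0],[0,0,0],0.18],[[0.158,0.595,0],[0,0,0],0.18],[[0.168,0.635,0],[0,0,0],0.18],[[0.173,0.66,0],[0,0,0],0.18],[[0.173,0.66,0],[0,0,0],0.18]]'
python3 -m crank '[[[0,0,0],[0,0,0],0.18],[[-0.008,-0.03,0],[0,0,0],0.18],[[-0.02,-0.08,0],[0,0,0],0.18],[[-0.06,-0.24,0],[0,0,0],0.18],[[-0.12,-0.48,0],[0,0,0],0.18],[[-0.18,-0.72,0],[0,0,0],0.18],[[-0.2,-0.8,0.4],[0,0,0],0.18],[[-0.2,-0.8,1.2],[0,0,0],0.18],[[-0.2,-0.8,2.2],[0,0,0],0.18],[[-0.2,-0.8,3],[0,0,0],0.1]]'
python3 -m crank '[[[0,0,0],[0,0,0],0],[[0,0,0],[0,0,0],0],[[0,0,0],[0,0,0],0],[[0,0,0],[0,0,0],0],[[0,0,0],[0,0,0],0],[[0,0,0],[0,0,0],0],[[0,0,0],[0,0,0],0],[[0,0,0],[0,0,0],0],[[0,0,0],[0,0,0],0],[[0,0,0],[0,0,0],0]]'
python3 - <<'E'
from h import *
import pickle
s=sensors.observe(); p,d=snapshot("wrist"); pickle.dump((s,p,d),open("w6.pkl","wb"))
C=cam("wrist",s)
t=proj(C,[.5628,-.072,.044]);print("dot px",t)
u,v=int(t[0]),int(t[1]);print(u-50,v-50)
save(p,"j.png",(u-50,v-50,u+50,v+50),6)
E
```

```text
time_s: 8.35
tool_pos: [0.5515, -0.1197, 0.0484]
ee_rot: [[0.25, 0.968, 0.002], [0.968, -0.25, -0.0], [0.0, 0.002, -1.0]]
ft_force: [0.2, 0.7, 0.0]
gripper_width: 0.0156
gripper_force: 0.0
time_s: 9.35
tool_pos: [0.5577, -0.0934, 0.0477]
ee_rot: [[0.25, 0.968, 0.0], [0.968, -0.25, -0.0], [-0.0, 0.0, -1.0]]
ft_force: [-0.8, -0.9, 1.1]
gripper_width: 0.0153
gripper_force: 0.6
time_s: 10.35
tool_pos: [0.5496, -0.1264, 0.1694]
ee_rot: [[0.251, 0.968, 0.001], [0.968, -0.251, -0.0], [-0.0, 0.001, -1.0]]
ft_force: [0.0, -0.7, -0.0]
gripper_width: 0.0088
gripper_force: 0.0
time_s: 11.35
tool_pos: [0.5497, -0.1252, 0.1677]
ee_rot: [[0.25, 0.968, 0.0], [0.968, -0.25, -0.0], [-0.0, 0.0, -1.0]]
ft_force: [0.1, 0.1, 1.0]
gripper_width: 0.0
gripper_force: 0.0
dot px [np.float64(257.61679673048855), np.float64(128.1055951883017)]
207 78
```

View pics/j.png

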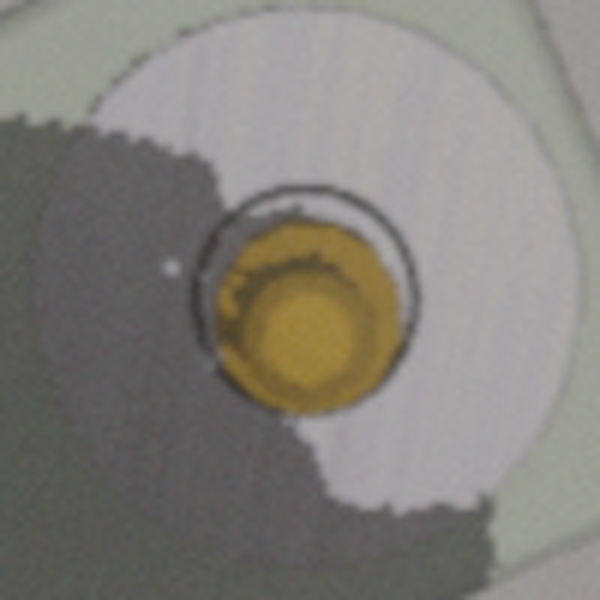

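The ring is centred at about (306,298), the body disc at about (309,318) and the knob at about (307,338).

Run:
```python
from h import *
import pickle
for k,z in(((307,338),.096),((309,318),.072)): rep("w6.pkl",(306,298),k,(207,78),6,z)
s,p,d=pickle.load(open("w6.pkl","rb"));C=cam("wrist",s)
hsv=cv2.cvtColor(p,cv2.COLOR_RGB2HSV); m=((hsv[...,0]>10)&(hsv[...,0]<34)&(hsv[...,1]>100)).astype(np.uint8); mm=np.zeros_like(m); mm[100:160,230:290]=m[100:160,230:290]
print("sil",cv2.boundingRect(max(cv2.findContours(mm,0,1)[0],key=cv2.contourArea)))
P=onplane(C,306/6+207,298/6+78,.044)
def sil(W):
    h=np.array([proj(C,[W[0]+.014*np.cos(a),W[1]+.014*np.sin(a),.072]) for a in np.linspace(0,6.28,90)]); return h.min(0),h.max(0)
print("pred bodytop centred",sil(P))
# pan outline and ring projected centre check: pan extent in crop px
h=np.array([proj(C,[P[0]+.045*np.cos(a),P[1]+.045*np.sin(a),.044]) for a in np.linspace(0,6.28,90)]);print((h.min(0)-[207,78])*6,(h.max(0)-[207,78])*6)
h=np.array([proj(C,[P[0]+.0185*np.cos(a),P[1]+.0185*np.sin(a),.044]) for a in np.linspace(0,6.28,90)]);print((h.min(0)-[207,78])*6,(h.max(0)-[207,78])*6)
```

```text
w6.pkl P [ 0.5633 -0.0717  0.044 ] W [ 0.5633 -0.0722  0.096 ] W-P mm world [ 0.  -0.5  0. ] tool [-0.5  0.1  0. ] W-TCP tool [54.8 -0.1 71.7]
w6.pkl P [ 0.5633 -0.0717  0.044 ] W [ 0.5636 -0.0721  0.072 ] W-P mm world [ 0.3 -0.4  0. ] tool [-0.3  0.4  0. ] W-TCP tool [54.9  0.2 95.7]
sil (243, 115, 31, 32)
pred bodytop centred (array([241.92486594, 113.93837943]), array([274.07118503, 146.68492274]))
[27.3441287  -2.37896971] [584.62092308 567.86055231]
[191.6092226  178.49531849] [420.41141813 412.36836364]
```

The weight is centred to within about 0.5 mm and the hand is off it. Next, the button at about (0.469,-0.1285), with fingers shut.

```bash
python3 -m crank '[[[-0.6,-0.02,0],[0,0,0],0],[[-1.3,-0.05,0],[0,0,0],0],[[-1.8,-0.08,-0.2],[0,0,0],0],[[-2.02,-0.08,-0.7],[0,0,0],0],[[-2.02,-0.08,-1.3],[0,0,0],0],[[-2.02,-0.08,-1.9],[0,0,0],0],[[-2.02,-0.08,-2.3],[0,0,0],0],[[-2.02,-0.08,-2.6],[0,0,0],0],[[-2.02,-0.08,-2.69],[0,0,0],0],[[-2.02,-0.08,-2.69],[0,0,0],0]]'
python3 -m crank '[[[0,0,-0.1],[0,0,0],0],[[0,0,-0.2],[0,0,0],0],[[0,0,-0.27],[0,0,0],0],[[0,0,-0.31],[0,0,0],0],[[0,0,-0.35],[0,0,0],0],[[0,0,-0.38],[0,0,0],0],[[0,0,-0.41],[0,0,0],0],[[0,0,-0.42],[0,0,0],0],[[0,0,-0.42],[0,0,0],0],[[0,0,-0.42],[0,0,0],0]]'
python3 - <<'E'
from h import *
p,d=snapshot("wrist"); save(p,"k.png",(130,100,390,295),3)
E
```

```text
time_s: 12.4
tool_pos: [0.4687, -0.1284, 0.0598]
ee_rot: [[0.25, 0.968, -0.001], [0.968, -0.25, 0.0], [0.0, -0.001, -1.0]]
ft_force: [0.0, -0.1, 0.8]
gripper_width: 0.0003
gripper_force: 0.0
time_s: 13.4
tool_pos: [0.4691, -0.1286, 0.044]
ee_rot: [[0.25, 0.968, 0.001], [0.968, -0.25, -0.0], [-0.0, 0.001, -1.0]]
ft_force: [-1.8, 1.0, 8.6]
gripper_width: 0.0001
gripper_force: 4.3
```

View pics/k.png

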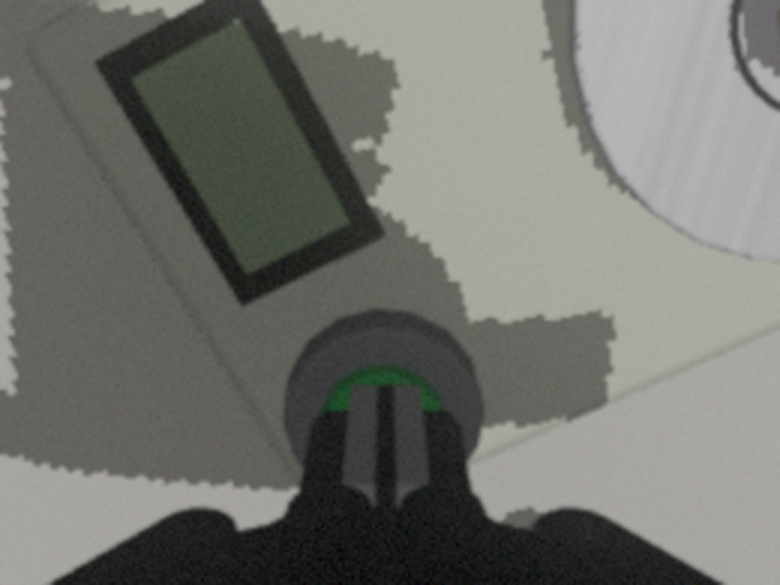

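The fingertips sit on the green button at (385,395). 8.6 N exceeds the 4 N needed and the arm is stopped at z = 0.044, so it is fully down. I'll release, check and hand in.

```bash
python3 -m crank '[[[0,0,0.05],[0,0,0],0],[[0,0,0.12],[0,0,0],0],[[0,0,0.25],[0,0,0],0],[[0,0,0.5],[0,0,0],0],[[0,0,1],[0,0,0],0],[[0,0,1.7],[0,0,0],0],[[-0.2,-0.3,2.5],[0,0,0],0],[[-0.4,-0.6,3.2],[0,0,0],0],[[-0.4,-0.6,3.5],[0,0,0],0],[[-0.4,-0.6,3.5],[0,0,0],0]]'
python3 - <<'E'
from h import *
p,d=snapshot("scene");q,_=snapshot("side")
save(np.hstack([p[110:260,230:380],q[155:305,155:305]]),"l.png",None,2.66)
E
```

```text
time_s: 14.45
tool_pos: [0.4541, -0.1533, 0.1859]
ee_rot: [[0.25, 0.968, 0.005], [0.968, -0.25, -0.002], [-0.001, 0.005, -1.0]]
ft_force: [0.4, -0.2, -0.6]
gripper_width: -0.0001
gripper_force: 0.0
```

View pics/l.png

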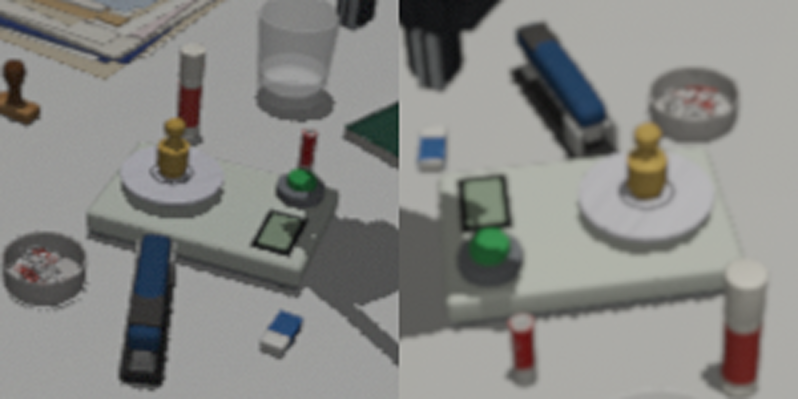

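The weight stands upright in the ring at crop (173,172) scene and (647,190) side. The button is up and nothing else has moved.

```bash
python3 -c "from station import bot; print(bot.finish_job())"
```

```text
the job is handed in; nothing more can be done
None
```

The job is handed in: the brass weight stands upright in the printed ring, within about 1 mm of its centre; the green button was pressed fully down and came back up, and nothing around the scale moved.

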